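Press the case core against its upright flap

ROBOT

A 7-joint arm with a two-finger parallel gripper is mounted at the origin on the work surface. World frame = base frame: x ahead of the robot, y to its left, z up, the work surface at z = 0. Lengths are in m, angles in rad, forces in N, time in s.
With the tool pointing down it reaches from about 0.425 to 0.875 m from the base axis. Payload 4.7 kg.
Tool frame: the origin (TCP) lies midway between the tips of the shut fingers; the grasp point (between the pads) lies 19 mm behind it; y points along the fingers, x is the direction in which the jaws open and shut, and the axes are right-handed (so a half turn about y gives the same grasp; the last joint's range is limited). The gripper opens to 87 mm and grips with 3 to 60 N. Pads are 19 mm wide; open, the fingers measure 117 mm over their backs; the gripper's body (75 mm by 190 mm) begins 51 mm behind the grasp point.
Start: joints at [1.36, 0.321, -0.07, 1.45, 0.023, 1.371, -0.057], TCP at [0.145, -0.634, 0.223] pointing down, gripper open.
Joint ranges: [-2.86, 2.86], [-0.3, 2.09], [-1.38, 1.24], [0.06, 2.45], [-1.56, 4.7], [0.09, 2.05], [-2.69, 2.69]. Speed limits (rad/s): [2.57, 2.57, 3.14, 3.14, 3.14, 3.14, 3.14].

INTERFACE

Orientations are given as a unit quaternion [x, y, z, w].
In Python, from plant import ctrl gives the robot as it stands.
- The arm moves only by the tool servo_tool, never from a script. Its argument "increments" is a list of rows, each a list of 6 numbers: the shift along the tool's x, y, z in units of 0.6 m (1.0 is 0.6 m), then the turn, a rotation vector about the tool's x, y, z in units of pi rad (1.0 is pi rad). A call has 1 to 10 rows; each row shifts and turns the pose as measured when the row begins, along the tool's axes as they then stand; what a row does not reach is not made up. A row lasts 1/8 s, in which the tool goes at most 62.5 mm and 10.7 degrees, less where a joint would pass 70% of its speed; a pose out of reach is approached as far as the arm can. A call with a number of a shift or a turn outside -1 to 1 is refused whole. A call with a gripper value outside its range is refused whole. "claw" is the opening, from 0 (shut) to 1 (fully open), set as the call begins (left out, the last holds). The fingers move at their own pace and stop on an object; "grip_force" is the grip in N (left out, the last holds). Time passes only in rows, so rows that do not move let the fingers close. It gives the time, the measured TCP pose, the force and the opening at its end, in the units of the state.
- ctrl.get_state(): the state, without advancing time (a new reading comes with each control period).
- ctrl.read_camera(name): name is "side" or "top"; returns (picture, depth): 400x640x3 uint8, blue, green, red; 400x640 float32, m along the optical axis (not along the pixel's ray), 0 where there is no reading.
- ctrl.camera_model(name): a dict with "fx", "fy", "cx", "cy" (pixels), "eye" and "orientation" of the camera in the world. Camera axes: x right, y up, looking along -z (the intrinsics and any distortion apply to the point x, -y, -z); pixel columns grow to the right and rows downward; lengths in m; the calibration is good to about 2 mm. A picture is of the moment at which its call begins. camera_model takes no time and is no camera call.
- ctrl.sign_off(): hands the job in, once; it reports no verdict.
The state is a dict: "time": time; "q": joint angles; "joint_velocities": joint speeds; "joint_efforts": joint torques, N m; "tool_pos": TCP position; "tool_rot": TCP orientation; "wrist_force": force on the tool from outside, world axes, zero at the start; "wrist_torque": the same for the moment, N m; "opening": finger opening in m.
Only numpy, scipy, OpenCV 4.12 (cv2) and the standard library are available. Lean on these libraries where they do the work, as an engineer would, in place of code of your own. Each camera call takes 0.05 s, during which the arm holds its last target. There are 200 camera calls.

TASK

On the gluing board, fold the leather-covered flap up until it stands upright. Then take the wooden slip from its stand, slide it standing all the way down into the gap between the flat core block and the row of three stops, at the one stop that leaves a gap wide enough (do not force it in at the other two), and push the core block with it until it is flush against the upright flap. Finish while still gripping the slip and holding the core pressed against the flap, and leave everything else on the bench where it is.

Things in the scene. Friction and masses are not known exactly. Their poses are not given: they have to be found in the camera images.
- board: Grey laminate gluing board fixed to the bench, 210 mm (x) x 170 mm (y, from -90 to +80 mm) x 12 mm thick; origin on its underside, on the bench; z up, +y towards the flap's hinge. A dark rail 18 mm wide and 20 mm tall runs behind the stops (y -90 to -72 mm).
- flap (a joint): Flap angle: 0 = flat outwards (board +y), pi/2 = upright, inner face at board y = 80 mm. Hinge axis along board x at y = 80, z = 12 mm, in the inner face. Starts leaning outwards; no stop at upright (only at 1.9). Stiff: stays where left, turns at 0.4 N m (5 N at the free edge); push it from outside or pinch its free edge.
- flap_edge (a point): Middle of the free edge of the terracotta leather-covered stiff flap, 80 mm from the hinge axis, half way through the thickness. The flap is 180 mm wide along board x (centred) and 10 mm thick.
- core: Flat, smooth waxed (friction about 0.3) light wooden core block lying loose on the board between flap and stops, 160 mm (x) x 80 mm (y) x 22 mm tall, about 0.2 kg; origin under its centre, 12 mm above the bench; starts about parallel to the board, its far (+y) face 3 to 8 mm short of the plane of the upright flap. Flush when its origin is at board y = 40 mm.
- short_stop: Short stop, fixed on the board, 46 mm wide (x), 22 mm tall; origin: middle of its back face's lower edge, at board y = -70, z = 12 mm; axes as the board's; 38 mm long (y): its front face leaves a 32 mm gap to the flush core (about 24 to 29 mm at the start), the only place wide enough for the slip. The three stops stand side by side at board x = -50, 0 and +50 mm, in any order.
- long_stop_a: Long stop, fixed on the board, 46 mm wide (x), 22 mm tall; origin: middle of its back face's lower edge, at board y = -70, z = 12 mm; axes as the board's; 59 mm long (y): its front face leaves an 11 mm gap to the flush core, too narrow.
- long_stop_b: The other long stop, the same size and origin as long_stop_a.
- slip: Hardwood pressing slip, 36 mm (x) x 14 mm (y) x 100 mm tall (z), 45 g; origin under the centre of its foot; starts standing upright in its stand.
- stand: Dark wooden stand fixed to the bench, 66 (x) x 60 (y) x 35 mm tall, with one slot 39 x 17 mm and 30 mm deep from which the slip is drawn straight up; the slip's foot starts 5 mm above the bench, axes as the stand's; origin under its centre.
- glue_jar: closed glue jar, 52 mm across, 65 mm tall, bystander; origin under its centre
- burnisher: small dark wooden edge burnisher (grooved disc), 48 mm across, 30 mm tall, bystander; origin under its centre
- mallet: wooden mallet lying flat, bystander left of the board
- glue_brush: glue brush lying flat, bystander beyond the board
- spool: thread spool standing, 44 mm across, 43 mm tall, bystander; origin under its centre
- cork_block: cork block 70 x 50 x 30 mm, bystander; origin under its centre
- mug: mug, 74 mm across, 85 mm tall, bystander; origin under its centre
Not all that is in view belongs to the job. What is shaped like the slip but purple is not meant.

How it is judged:
On the way, in this order (a step that is already met when the one before it is completed fails the run):
1. the flap is folded up to upright (value of joint flap between 1.46 and 1.68 rad), for 0.2 s.
2. the slip stands fully down in the gap in front of the short stop (z of slip in the frame of board below 0.02 m and x of slip in the frame of short_stop between -0.025 and 0.025 m and y of slip in the frame of short_stop between 0.04 and 0.07 m and angle between slip's own z axis and vertical below 0.2 rad), for 0.2 s.
At the end, for the whole second after the job is handed in: flap upright within 0.1 rad; slip gripped (over 2 N), within 25 mm of the short stop's middle, foot within 8 mm of the board top, tilt under 0.2 rad; it presses the core and the core the flap with over 2 N; core flat, parallel within 0.025 rad, origin past board y 36 mm and within 30 mm in x (all of step 1 and all of step 2 and contact force between the fingers and slip above 2 N and contact force between slip and core above 2 N and contact force between core and flap above 2 N and angle between the x axis of core and the x axis of board, either way round below 0.025 rad and angle between core's own z axis and vertical below 0.05 rad and z of core in the frame of board below 0.016 m and y of core in the frame of board above 0.036 m and x of core in the frame of board between -0.03 and 0.03 m); the arm keeps its last pose, push and grip.
It fails at once if the slip is forced against a long stop with over 25 N (contact force between slip and long_stop_a above 25 N or contact force between slip and long_stop_b above 25 N).
It fails at once if a bystander is moved by more than 40 mm (distance of any of glue_jar, burnisher, mallet, glue_brush, spool, cork_block, mug from where it was at the start of the episode above 0.04 m).
It also fails if it takes over 72 s, if anything falls off the work surface, if the arm or the gripper's body presses on something with over 40 N, if the wrist force passes 120 N, or if a joint passes its speed limit or range.

## Working session

There is one attempt and no reset: what is moved stays moved. The work goes in short steps, Python scripts to look and compute and a tool call to move; the robot and the scene stay as the last step left them, time stands still between calls to the robot, and variables do not carry over. Pictures are saved under pics/ and viewed, about 8 in all and at most 12, crops included, and the job is handed in when it is done.

Besides the shell and the picture viewer there is one more tool, called in YAML: its name, and indented under it one key for each argument. servo_tool: Moves the arm, as the interface text tells. Its arguments: {"type":"object","properties":{"increments":{"type":"array","items":{"type":"array","items":{"type":"number","minimum":-1,"maximum":1}}},"claw":{"type":"number"},"grip_force":{"type":"number"}},"required":["increments"]}

```bash
ls; mkdir -p pics
cat > h.py <<'E'
import numpy as np, cv2
from scipy.spatial.transform import Rotation as R
from plant import ctrl
def shot(n,f):
    im,d=ctrl.read_camera(n); cv2.imwrite(f'pics/{f}.png',im); np.save(f'pics/{f}.npy',d); return im,d
def ray(n,u,v):
    m=ctrl.camera_model(n); r=R.from_quat(m['orientation']).as_matrix()
    p=np.array([(u-m['cx'])/m['fx'],-(v-m['cy'])/m['fy'],-1.0])
    return np.array(m['eye']),r@p
def onz(n,u,v,z):
    e,d=ray(n,u,v); return e+d*(z-e[2])/d[2]
def cloud(n,d):
    m=ctrl.camera_model(n); r=R.from_quat(m['orientation']).as_matrix()
    v,u=np.mgrid[:d.shape[0],:d.shape[1]]
    p=np.stack([(u-m['cx'])/m['fx']*d,-(v-m['cy'])/m['fy']*d,-d],-1)
    return p@r.T+np.array(m['eye'])
E
python3 - <<'E'
from h import *
for n in('top','side'):
    shot(n,n+'0'); print(ctrl.camera_model(n))
print(ctrl.get_state())
E
```

```text
pics
{'fx': 402.1319072445116, 'fy': 402.1319072445116, 'cx': 321.954074630014, 'cy': 202.46707425083784, 'eye': array([0.44443223, 0.00348551, 1.37887383]), 'orientation': array([-0.02325382,  0.03100431,  0.70681372, -0.70633728])}
{'fx': 369.0948622224506, 'fy': 369.0948622224506, 'cx': 323.1474676578488, 'cy': 195.13757182476346, 'eye': array([0.12832722, 0.51199081, 0.67561122]), 'orientation': array([-0.13453271,  0.37240958,  0.8674535 , -0.30122497])}
{'time': 0.1, 'q': array([ 1.36014433,  0.32175101, -0.07007871,  1.45152887,  0.02261844,
        1.37082095, -0.05691578]), 'joint_velocities': array([ 2.27583557e-03,  3.11582108e-04,  7.35944684e-04, -2.90679050e-03,
        2.08232339e-04,  2.26941758e-04, -4.95043671e-05]), 'joint_efforts': array([-2.72259849e-04, -4.92572773e+01, -4.05872539e-01, -3.13400888e+01,
       -6.40078518e-02,  3.94184003e-02,  8.00581847e-05]), 'tool_pos': array([ 0.14469465, -0.63318536,  0.22158159]), 'tool_rot': array([-0.55257064,  0.44127348, -0.44027376,  0.55326523]), 'wrist_force': array([ 0.12155079,  0.08914258, -0.17515034]), 'wrist_torque': array([-0.01394613,  0.01809551,  0.00309146]), 'opening': 0.08713335204744009}
```

View pics/top0.png

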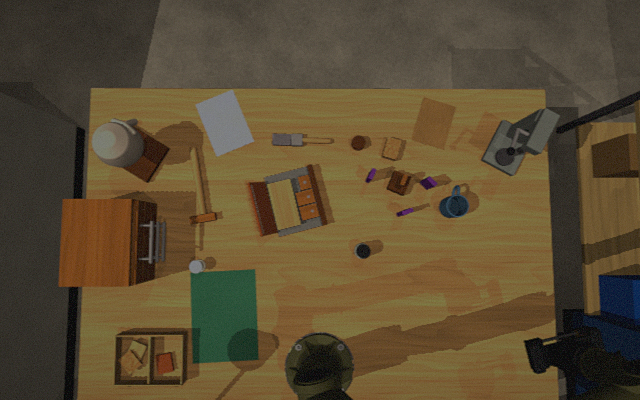

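View pics/side0.png

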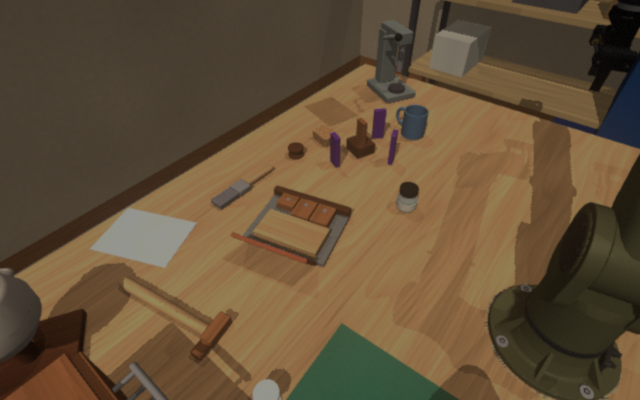

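Top view: board at about (290,200) with the flap on its left, three stops on its right and the core between them. The stand with the brown slip is at (400,182). Purple look-alikes are at (371,175), (430,183) and (405,210). Next, one close crop.

Run:
```python
from h import *
t=cv2.imread('pics/top0.png');s=cv2.imread('pics/side0.png')
f=lambda im,x,y,w,h:cv2.resize(im[y:y+h,x:x+w],(400,300),interpolation=cv2.INTER_CUBIC)
m=np.vstack([np.hstack([f(t,240,155,100,75+10)if 0 else f(t,238,158,104,78),f(s,228,170,133,100)]),np.hstack([f(t,360,150,80,60),f(s,310,95,120,90)])])
m=cv2.convertScaleAbs(m,alpha=1.7,beta=10)
cv2.imwrite('pics/crop1.png',m)
for n in('top','side'):
    d=np.load(f'pics/{n}0.npy');P=cloud(n,d);im=cv2.imread(f'pics/{n}0.png')
    hsv=cv2.cvtColor(im,cv2.COLOR_BGR2HSV)
    x0,x1,y0,y1=(240,335,155,245) if n=='top' else (228,360,175,270)
    pts=[(290,205),(255,210),(307,198),(400,178),(360,280)] if n=='top' else [(290,232),(268,248),(305,208),(362,128),(361,147),(300,300)]
    for u,v in pts: print(n,u,v,P[v,u].round(3),hsv[v,u],im[v,u])
```

```text
top 290 205 [0.54  0.096 0.03 ] [ 21 136 126] [ 59 105 126]
top 255 210 [0.52  0.207 0.071] [ 11 228 115] [ 12  49 115]
top 307 198 [0.563 0.039 0.031] [ 14 185 123] [ 34  75 123]
top 400 178 [ 0.625 -0.267  0.073] [ 12 165  54] [19 33 54]
top 360 280 [ 0.287 -0.14  -0.   ] [ 17 149 125] [ 52  93 125]
side 290 232 [0.54  0.126 0.033] [ 17 127 147] [ 74 115 147]
side 268 248 [0.52  0.211 0.074] [  9 170 135] [ 45  72 135]
side 305 208 [0.563 0.047 0.034] [ 12 161 128] [ 47  79 128]
side 362 128 [ 0.607 -0.26   0.088] [ 12 152  77] [31 50 77]
side 361 147 [ 0.598 -0.247  0.032] [ 12 156  80] [31 50 80]
side 300 300 [ 0.422  0.23  -0.001] [ 16 129 148] [ 73 114 148]
```

View pics/crop1.png

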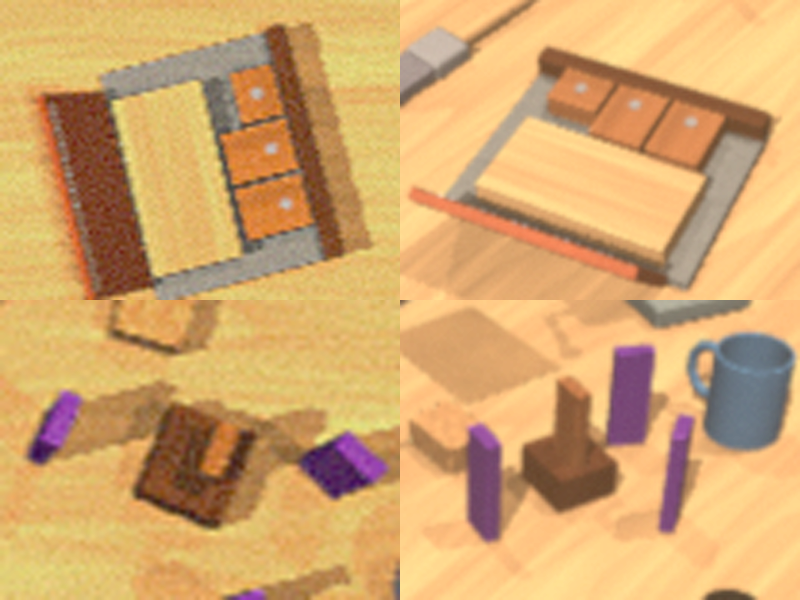

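The crop shows the short stop is the far one, at board x=+50 (top of the picture). The brown slip stands in the dark stand, and the purple pieces are decoys. The flap leans outward on the left. Next I measure.

```bash
cat >> h.py <<'E'
def rect(P):
    (c,s,a)=cv2.minAreaRect(P[:,:2].astype(np.float32)*1000)
    return np.round(c,1),np.round(s,1),round(a,1),len(P),P[:,2].mean().round(4)
E
python3 - <<'E'
from h import *
for n in('top','side'):
    d=np.load(f'pics/{n}0.npy');P=cloud(n,d);im=cv2.imread(f'pics/{n}0.png');h=cv2.cvtColor(im,cv2.COLOR_BGR2HSV)
    X,Y,Z=P[...,0],P[...,1],P[...,2]; H,S,V=cv2.split(h)
    bd=(X>.4)&(X<.7)&(Y>-.02)&(Y<.27)&(d>0)
    g=bd&(S<90)&(Z>.005)&(Z<.02); print(n,'grey',rect(P[g]))
    core=bd&(Z>.028)&(Z<.042)&(H>=15)&(S<160); 
    l,st=cv2.connectedComponentsWithStats(core.astype(np.uint8))[1:3]; k=1+st[1:,4].argmax(); 
    print('core',rect(P[l==k]))
    bw=bd&(Z>.026)&(Z<.042)&(H<15)&(Y<.09); l,st=cv2.connectedComponentsWithStats(bw.astype(np.uint8))[1:3]
    for k in range(1,len(st)):
        if st[k,4]>30: print('stop/rail',rect(P[l==k]))
    fl=bd&(Z>.02)&(H<15)&(Y>.14); print('flap',rect(P[fl]),P[fl][:,2].max())
    top=P[fl&(Z>Z[fl].max()-.012)]; print('flap top',top.mean(0).round(4),rect(top))
    stn=(X>.5)&(X<.7)&(Y>-.34)&(Y<-.18)&(d>0)&(H<16)
    a=stn&(Z>.03)&(Z<.04); print('stand',rect(P[a]))
    b=stn&(Z>.097); print('slip',rect(P[b]) if b.sum() else Z[stn].max())
    b=stn&(Z>.045);print('slipall',rect(P[b]), Z[b].max())
    # flap plane normal
    q=P[fl]; c=q.mean(0); u,s,vt=np.linalg.svd(q-c); print('flapplane',c.round(4),vt[2].round(3),s.round(3))
E
```

```text
top grey (array([554.6,  89.9]), array([209.2, 151.9]), 14.9, 799, np.float64(0.0117))
core (array([543.3, 119. ]), array([160.1,  79.9]), 13.9, 1107, np.float64(0.0339))
stop/rail (array([567.8,  37.1]), array([206.3,  78.7]), 14.7, 803, np.float64(0.033))
flap (array([528.6, 189.7]), array([178.7,  49.8]), 14.7, 842, np.float64(0.0527)) 0.08281791388227044
flap top [0.5247 0.2073 0.0753] (array([523.8, 207.2]), array([176.8,  15.6]), 13.5, 196, np.float64(0.0753))
stand (array([ 636.8, -273.9]), array([ 70.9, 119.2]), 83.0, 222, np.float64(0.0349))
slip (array([ 616.7, -269.9]), array([13.6, 36.6]), 68.8, 51, np.float64(0.1036))
slipall (array([ 577.1, -265.8]), array([ 21.5, 116. ]), 84.0, 82, np.float64(0.0914)) 0.1091867039907577
flapplane [0.5277 0.1906 0.0527] [ 0.206 -0.782  0.588] [1.502 0.639 0.064]
side grey (array([554.1,  90.2]), array([209.7, 153.8]), 14.7, 940, np.float64(0.0115))
core (array([542.2, 119.6]), array([161.1,  82.7]), 14.0, 1900, np.float64(0.0333))
stop/rail (array([566.6,  41.2]), array([208.8,  86.1]), 14.0, 1389, np.float64(0.0323))
flap (array([527.8, 187.8]), array([179.2,  58. ]), 13.8, 455, np.float64(0.0709)) 0.07928344710821045
flap top [0.5169 0.2091 0.0746] (array([522.7, 208.8]), array([179.3,  13.9]), 14.8, 405, np.float64(0.0746))
stand (array([ 583.3, -275.6]), array([146.2,  71.6]), 26.3, 216, np.float64(0.034))
slip (array([ 569.8, -276. ]), array([127.2,  27.3]), 9.2, 54, np.float64(0.1024))
slipall (array([ 568.4, -275.4]), array([131.3,  31.9]), 7.6, 225, np.float64(0.0787)) 0.10572921225608223
flapplane [0.5114 0.2048 0.0709] [-0.195  0.768 -0.609] [1.172 0.294 0.065]
```

```bash
cat >> h.py <<'E'
YB=np.radians(14.7); O=np.array([.5554,.0861,0]); RB=R.from_euler('z',YB).as_matrix()
b2w=lambda p:O+RB@np.array(p,float)
w2b=lambda p:RB.T@(np.array(p)-O)
def down(yaw):  # tool y down, tool x at yaw
    x=np.array([np.cos(yaw),np.sin(yaw),0]); y=np.array([0,0,-1.]); return np.stack([x,y,np.cross(x,y)],1)
def plan(wps,step=.05,p=None,M=None):
    """wps: list of (pos,yawdeg); prints rows"""
    s=ctrl.get_state(); p=s['tool_pos'] if p is None else p; M=R.from_quat(s['tool_rot']).as_matrix() if M is None else M
    for pos,yaw in wps:
        T=down(np.radians(yaw)); rv=R.from_matrix(M.T@T).as_rotvec(); D=np.array(pos)-p
        n=int(max(1,np.ceil(np.linalg.norm(D)/step),np.ceil(np.linalg.norm(rv)/np.radians(9))))
        for i in range(n):
            print(str([float(round(v,4)) for v in [*(M.T@(D/n)/.6),*(rv/n/np.pi)]])+',')
            M=M@R.from_rotvec(rv/n).as_matrix()
        p=np.array(pos); M=T; print()
def st():
    s=ctrl.get_state(); M=R.from_quat(s['tool_rot']).as_matrix()
    print('t',s['time'],'p',s['tool_pos'].round(4),'board',(w2b(s['tool_pos'])*1000).round(1),'xyaw',np.degrees(np.arctan2(M[1,0],M[0,0])).round(2),'down',M[:,1].round(3),'F',s['wrist_force'].round(1),'T',s['wrist_torque'].round(2),'op',s['opening'].round(4),'q',s['q'].round(2))
E
python3 - <<'E'
from h import *
st()
# slip top by ray, masked brightness
im=cv2.imread('pics/top0.png');h=cv2.cvtColor(im,cv2.COLOR_BGR2HSV)
d=np.load('pics/top0.npy');P=cloud('top',d)
ys,xs=np.nonzero(h[...,2]*1.0>75); 
m=(P[...,2]>.09)&(abs(P[...,0]-.617)<.04)&(abs(P[...,1]+.27)<.04)
v,u=np.nonzero(m); print(len(v),u.mean(),v.mean(),onz('top',u.mean(),v.mean(),.105), P[m].mean(0), rect(P[m]))
d=np.load('pics/side0.npy');P=cloud('side',d)
m=(P[...,2]>.045)&(abs(P[...,0]-.617)<.03)&(abs(P[...,1]+.27)<.025); print(rect(P[m]),P[m].mean(0))
plan([((.45,-.45,.25),-45),(( .6,-.1,.25),20),(b2w((0,185,180)) /1000 if 0 else b2w((0,.185,.18)),104.7)])
E
```

```text
Traceback (most recent call last):
  File "h.py", line 37, in st
    print('t',s['time'],'p',s['tool_pos'].round(4),'board',(w2b(s['tool_pos'])*1000).round(1),'xyaw',np.degrees(np.arctan2(M[1,0],M[0,0])).round(2),'down',M[:,1].round(3),'F',s['wrist_force'].round(1),'T',s['wrist_torque'].round(2),'op',s['opening'].round(4),'q',s['q'].round(2))
                                                                                                                                                                                                                                             ^^^^^^^^^^^^^^^^^^
AttributeError: 'float' object has no attribute 'round'
```

```bash
sed -i "s/s\['opening'\].round(4)/round(s['opening'],4)/" h.py
python3 - <<'E'
from h import *
st()
d=np.load('pics/top0.npy');P=cloud('top',d)
m=(P[...,2]>.09)&(abs(P[...,0]-.617)<.04)&(abs(P[...,1]+.27)<.04)
v,u=np.nonzero(m); print(len(v),u.mean(),v.mean(),onz('top',u.mean(),v.mean(),.105), P[m].mean(0), rect(P[m]))
d=np.load('pics/side0.npy');P=cloud('side',d)
m=(P[...,2]>.045)&(abs(P[...,0]-.617)<.03)&(abs(P[...,1]+.27)<.025); print(rect(P[m]),P[m].mean(0))
plan([((.45,-.45,.25),None or -45),(( .6,-.1,.25),20),(b2w((0,.185,.18)),104.7)])
E
```

```text
t 0.1 p [ 0.1447 -0.6332  0.2216] board [-579.8 -591.5  221.6] xyaw -77.12 down [-0.     0.002 -1.   ] F [ 0.1  0.1 -0.2] T [-0.01  0.02  0.  ] op 0.0871 q [ 1.36  0.32 -0.07  1.45  0.02  1.37 -0.06]
57 402.7719298245614 179.6315789473684 [ 0.61558222 -0.26912196  0.105     ] [ 0.61584586 -0.26952977  0.1030905 ] (array([ 616.3, -270.9]), array([15. , 36.5]), 67.5, 57, np.float64(0.1031))
(array([ 614.7, -268.6]), array([14.9, 39. ]), 69.2, 214, np.float64(0.0792)) [ 0.61105142 -0.26464811  0.07921535]
[-0.023, -0.0059, 0.0705, -0.0, -0.0223, -0.0001],
[-0.018, -0.0059, 0.072, -0.0, -0.0223, -0.0001],
[-0.013, -0.0059, 0.073, -0.0, -0.0223, -0.0001],
[-0.0078, -0.0059, 0.0738, -0.0, -0.0223, -0.0001],
[-0.0026, -0.0059, 0.0741, -0.0, -0.0223, -0.0001],
[0.0026, -0.0059, 0.0741, -0.0, -0.0223, -0.0001],
[0.0078, -0.0059, 0.0738, -0.0, -0.0223, -0.0001],
[0.0129, -0.0059, 0.073, -0.0, -0.0223, -0.0001],

[-0.0295, 0.0, 0.0737, 0.0, -0.0451, 0.0],
[-0.0188, 0.0, 0.0771, 0.0, -0.0451, 0.0],
[-0.0077, 0.0, 0.079, 0.0, -0.0451, 0.0],
[0.0036, 0.0, 0.0793, 0.0, -0.0451, 0.0],
[0.0147, 0.0, 0.078, 0.0, -0.0451, 0.0],
[0.0256, 0.0, 0.0751, 0.0, -0.0451, 0.0],
[0.036, 0.0, 0.0707, 0.0, -0.0451, 0.0],
[0.0456, 0.0, 0.0649, 0.0, -0.0451, 0.0],

[0.0065, 0.0117, 0.0624, 0.0, -0.0471, 0.0],
[0.0156, 0.0117, 0.0608, 0.0, -0.0471, 0.0],
[0.0244, 0.0117, 0.0578, 0.0, -0.0471, 0.0],
[0.0326, 0.0117, 0.0536, 0.0, -0.0471, 0.0],
[0.0402, 0.0117, 0.0482, 0.0, -0.0471, 0.0],
[0.0468, 0.0117, 0.0417, 0.0, -0.0471, 0.0],
[0.0525, 0.0117, 0.0344, 0.0, -0.0471, 0.0],
[0.0569, 0.0117, 0.0263, 0.0, -0.0471, 0.0],
[0.0602, 0.0117, 0.0176, 0.0, -0.0471, 0.0],
[0.0621, 0.0117, 0.0086, 0.0, -0.0471, 0.0],
```

servo_tool:
  increments:
    - [-0.023,-0.006,0.07,0,-0.022,0]
    - [-0.018,-0.006,0.072,0,-0.022,0]
    - [-0.013,-0.006,0.073,0,-0.022,0]
    - [-0.008,-0.006,0.074,0,-0.022,0]
    - [-0.003,-0.006,0.074,0,-0.022,0]
    - [0.003,-0.006,0.074,0,-0.022,0]
    - [0.008,-0.006,0.074,0,-0.022,0]
    - [0.013,-0.006,0.073,0,-0.022,0]
  claw: 0
  grip_force: 20

```text
time: 1.1
tool_pos: [0.4518, -0.4461, 0.2453]
tool_rot: [-0.652, 0.274, -0.267, 0.655]
wrist_force: [0.3, 0.1, 0.2]
opening: 0.015
```

servo_tool:
  increments:
    - [-0.03,0,0.074,0,-0.045,0]
    - [-0.019,0,0.077,0,-0.045,0]
    - [-0.008,0,0.079,0,-0.045,0]
    - [0.004,0,0.079,0,-0.045,0]
    - [0.015,0,0.078,0,-0.045,0]
    - [0.026,0,0.075,0,-0.045,0]
    - [0.036,0,0.071,0,-0.045,0]
    - [0.046,0,0.065,0,-0.045,0]

```text
time: 2.1
tool_pos: [0.6007, -0.0825, 0.243]
tool_rot: [-0.69, -0.131, 0.137, 0.698]
wrist_force: [0.6, -0.4, 0.2]
opening: 0.0001
```

Run:
```python
from h import *
st()
plan([(b2w((0,.19,.16)),104.7)])
```

```text
t 2.1 p [ 0.6007 -0.0825  0.243 ] board [   1.  -174.6  243. ] xyaw 21.85 down [-0.012  0.01  -1.   ] F [ 0.6 -0.4  0.2] T [ 0.01 -0.21 -0.03] op 0.0001 q [ 0.65  0.3  -0.68  1.5   0.18  1.42  0.34]
[0.0075, 0.0146, 0.0601, -0.0005, -0.046, 0.0001],
[0.0161, 0.0145, 0.0584, -0.0005, -0.046, 0.0001],
[0.0244, 0.0144, 0.0555, -0.0005, -0.046, 0.0001],
[0.0321, 0.0143, 0.0515, -0.0005, -0.046, 0.0001],
[0.0392, 0.0142, 0.0463, -0.0005, -0.046, 0.0001],
[0.0455, 0.0141, 0.0402, -0.0005, -0.046, 0.0001],
[0.0508, 0.014, 0.0333, -0.0005, -0.046, 0.0001],
[0.0551, 0.014, 0.0256, -0.0005, -0.046, 0.0001],
[0.0582, 0.0139, 0.0174, -0.0005, -0.046, 0.0001],
[0.0601, 0.0139, 0.0089, -0.0005, -0.046, 0.0001],
```

servo_tool:
  increments:
    - [0.008,0.014,0.06,0,-0.046,0]
    - [0.016,0.014,0.058,0,-0.046,0]
    - [0.024,0.014,0.055,0,-0.046,0]
    - [0.032,0.014,0.051,0,-0.046,0]
    - [0.039,0.014,0.046,0,-0.046,0]
    - [0.045,0.014,0.04,0,-0.046,0]
    - [0.051,0.014,0.033,0,-0.046,0]
    - [0.055,0.014,0.026,0,-0.046,0]
    - [0.058,0.014,0.017,0,-0.046,0]
    - [0.06,0.014,0.009,0,-0.046,0]

```text
time: 3.35
tool_pos: [0.4946, 0.2783, 0.1583]
tool_rot: [-0.412, -0.57, 0.571, 0.424]
wrist_force: [0.1, -0.2, -0.7]
opening: 0.0002
```

Run:
```python
from h import *
st()
plan([(b2w((0,.18,.045)),104.7)],.03)
```

```text
t 3.35 p [0.4946 0.2783 0.1583] board [-10.  201.3 158.3] xyaw 107.54 down [-0.015  0.01  -1.   ] F [ 0.1 -0.2 -0.7] T [ 0.11 -0.2  -0.03] op 0.0002 q [ 0.33  0.37 -1.05  1.71  0.31  1.27  1.08]
[-0.0097, 0.047, -0.0043, -0.0009, 0.004, 0.0011],
[-0.0095, 0.0471, -0.0042, -0.0009, 0.004, 0.0011],
[-0.0093, 0.0471, -0.0042, -0.0009, 0.004, 0.0011],
[-0.0091, 0.0472, -0.0042, -0.0009, 0.004, 0.0011],
```

servo_tool:
  increments:
    - [-0.009,0.047,-0.004,-0.001,0.004,0.001]
    - [-0.009,0.047,-0.004,-0.001,0.004,0.001]
    - [-0.009,0.047,-0.004,-0.001,0.004,0.001]
    - [-0.009,0.047,-0.004,-0.001,0.004,0.001]

```text
time: 3.85
tool_pos: [0.5071, 0.2661, 0.0426]
tool_rot: [0.43, 0.563, -0.56, -0.43]
wrist_force: [-1.0, -0.6, 0.2]
opening: 0.0005
```

Run:
```python
from h import *
st()
plan([(b2w((0,.125,.045)),104.7)],.008)
```

```text
t 3.85 p [0.5071 0.2661 0.0426] board [ -1.  186.4  42.6] xyaw 105.13 down [ 0.002  0.004 -1.   ] F [-1.  -0.6  0.2] T [ 0.08 -0.15 -0.01] op 0.0005 q [ 0.25  0.49 -0.95  1.82  0.45  1.06  0.97]
[-0.0128, -0.0005, -0.0001, 0.0001, 0.0003, 0.0001],
[-0.0128, -0.0005, -0.0001, 0.0001, 0.0003, 0.0001],
[-0.0128, -0.0005, -0.0001, 0.0001, 0.0003, 0.0001],
[-0.0128, -0.0005, -0.0001, 0.0001, 0.0003, 0.0001],
[-0.0128, -0.0005, -0.0002, 0.0001, 0.0003, 0.0001],
[-0.0128, -0.0005, -0.0002, 0.0001, 0.0003, 0.0001],
[-0.0128, -0.0005, -0.0002, 0.0001, 0.0003, 0.0001],
[-0.0128, -0.0005, -0.0002, 0.0001, 0.0003, 0.0001],
```

servo_tool:
  increments:
    - [-0.013,0,0,0,0,0]
    - [-0.013,0,0,0,0,0]
    - [-0.013,0,0,0,0,0]
    - [-0.013,0,0,0,0,0]
    - [-0.013,0,0,0,0,0]
    - [-0.013,0,0,0,0,0]
    - [-0.013,0,0,0,0,0]
    - [-0.013,0,0,0,0,0]

```text
time: 4.85
tool_pos: [0.5198, 0.2199, 0.0484]
tool_rot: [0.421, 0.571, -0.555, -0.433]
wrist_force: [-5.3, 8.5, 5.0]
opening: 0.0006
```

```bash
cat > flap.py <<'E'
from h import *
def flap(f):
    for n in('top','side'):
        im,d=shot(n,f+n); P=cloud(n,d); h=cv2.cvtColor(im,cv2.COLOR_BGR2HSV)
        B=(P-O)@RB*1000
        m=(d>0)&(abs(B[...,0])<92)&(B[...,1]>70)&(B[...,1]<150)&(B[...,2]>40)&(B[...,2]<115)&(h[...,0]<15)&(h[...,1]>130)
        q=B[m]
        if len(q)<10: print(n,'none');continue
        t=q[q[:,2]>q[:,2].max()-8]
        print(n,len(q),'zmax',q[:,2].max().round(1),'top edge y',np.percentile(t[:,1],[5,50,95]).round(1),'x',np.percentile(t[:,0],[2,98]).round(1))
E
python3 - <<'E'
from flap import *
st(); flap('f1')
E
```

```text
t 4.85 p [0.5198 0.2199 0.0484] board [ -0.4 138.5  48.4] xyaw 105.66 down [ 0.     0.028 -1.   ] F [-5.3  8.5  5. ] T [ 1.94  0.88 -0.02] op 0.0006 q [ 0.38  0.46 -0.97  1.84  0.41  1.05  1.09]
top 103 zmax 83.5 top edge y [116.  120.  125.1] x [55.8 88.7]
side 303 zmax 84.7 top edge y [118.8 122.3 126.9] x [-88.8  86.5]
```

servo_tool:
  increments:
    - [-0.013,0.002,0,0,0,0]
    - [-0.013,0.002,0,0,0,0]
    - [-0.013,0.002,0,0,0,0]
    - [-0.013,0.002,0,0,0,0]
    - [-0.013,0,0,0,0,0]

```text
time: 5.58
tool_pos: [0.5211, 0.2158, 0.0522]
tool_rot: [0.405, 0.587, -0.549, -0.436]
wrist_force: [-5.0, 8.6, 4.7]
opening: 0.0004
```

Run:
```python
from flap import *
st(); flap('f2')
```

```text
t 5.575 p [0.5211 0.2158 0.0522] board [ -0.3 134.1  52.2] xyaw 106.92 down [-0.003  0.07  -0.998] F [-5.   8.6  4.7] T [1.75 0.87 0.03] op 0.0004 q [ 0.44  0.46 -1.    1.85  0.37  1.03  1.17]
top 64 zmax 87.0 top edge y [109.7 112.6 116.8] x [78.8 90.1]
side 373 zmax 86.3 top edge y [112.3 117.2 121.2] x [-89.   86.4]
```

servo_tool:
  increments:
    - [-0.025,0.003,0,0,0.005,0.02]
    - [-0.025,0.003,0,0,0.005,0.02]
    - [-0.025,0.003,0,0,0,0.02]
    - [-0.025,0.002,0,0,0,0.02]

```text
time: 6.18
tool_pos: [0.5286, 0.1902, 0.0585]
tool_rot: [-0.472, -0.538, 0.588, 0.377]
wrist_force: [-4.2, 5.6, 4.3]
opening: 0.0006
```

Run:
```python
from flap import *
st(); flap('f3')
```

```text
t 6.175 p [0.5286 0.1902 0.0585] board [  0.5 107.5  58.5] xyaw 105.86 down [ 0.065 -0.138 -0.988] F [-4.2  5.6  4.3] T [ 1.18  1.   -0.13] op 0.0006 q [ 0.27  0.43 -0.91  1.84  0.54  1.12  0.99]
top 176 zmax 96.4 top edge y [91.  94.6 99.9] x [-84.3  86.2]
side 610 zmax 92.1 top edge y [ 92.5  97.8 101.1] x [-89.8  85.8]
```

servo_tool:
  increments:
    - [-0.008,0.005,0,0,0,-0.015]
    - [-0.008,0.005,0,0,0,-0.015]

```text
time: 6.52
tool_pos: [0.5306, 0.1895, 0.0561]
tool_rot: [-0.442, -0.566, 0.568, 0.403]
wrist_force: [-3.6, 5.4, 5.7]
opening: 0.0004
```

Run:
```python
from flap import *
st(); flap('f4')
```

```text
t 6.525 p [0.5306 0.1895 0.0561] board [  2.2 106.3  56.1] xyaw 106.58 down [ 0.042 -0.036 -0.998] F [-3.6  5.4  5.7] T [1.15 0.58 0.  ] op 0.0004 q [ 0.38  0.42 -0.95  1.85  0.46  1.06  1.11]
top 72 zmax 96.8 top edge y [85.7 88.9 93.7] x [-42.6  89. ]
side 735 zmax 94.2 top edge y [85.2 90.8 94.3] x [-89.2  86.1]
```

servo_tool:
  increments:
    - [-0.012,0.003,0,0,0,-0.008]

```text
time: 6.75
tool_pos: [0.533, 0.1841, 0.0558]
tool_rot: [0.434, 0.572, -0.562, -0.411]
wrist_force: [-3.8, 4.4, 5.4]
opening: 0.0006
```

Run:
```python
from flap import *
st(); flap('f5')
```

```text
t 6.75 p [0.533  0.1841 0.0558] board [  3.2 100.5  55.8] xyaw 106.59 down [ 0.036 -0.008 -0.999] F [-3.8  4.4  5.4] T [ 1.04  0.64 -0.01] op 0.0006 q [ 0.42  0.43 -0.96  1.85  0.43  1.04  1.15]
top 37 zmax 97.5 top edge y [78.5 82.9 86.6] x [57.  87.5]
side 785 zmax 95.0 top edge y [78.5 83.9 87.3] x [-89.1  87.3]
```

servo_tool:
  increments:
    - [0.03,0,0,0,0,0]
    - [0.04,-0.03,0,0,0,0]
    - [0.03,-0.08,0,0,0,0]
    - [0,-0.08,0,0,0,0]
    - [0,-0.08,0,0,0,0]

```text
time: 7.48
tool_pos: [0.5053, 0.2483, 0.2203]
tool_rot: [0.433, 0.571, -0.565, -0.41]
wrist_force: [0.7, -0.7, -0.5]
opening: 0.0006
```

Run:
```python
from flap import *
st(); flap('f6')
plan([((.5,.1,.26),85),((.6155,-.269,.24),68.5)])
```

```text
t 7.475 p [0.5053 0.2483 0.2203] board [ -7.3 169.6 220.3] xyaw 106.82 down [ 0.031 -0.012 -0.999] F [ 0.7 -0.7 -0.5] T [ 0.03 -0.15  0.02] op 0.0006 q [ 0.41  0.26 -1.07  1.67  0.26  1.34  1.16]
top 202 zmax 97.9 top edge y [76.3 80.4 84.7] x [-85.1  84.7]
side 1432 zmax 94.2 top edge y [77.7 84.1 87. ] x [-86.7  82.9]
[-0.0596, -0.0143, 0.0208, 0.0031, 0.0304, -0.001],
[-0.0612, -0.0143, 0.0152, 0.0031, 0.0304, -0.001],
[-0.0624, -0.0144, 0.0095, 0.0031, 0.0304, -0.001],
[-0.063, -0.0145, 0.0036, 0.0031, 0.0304, -0.001],

[-0.0745, 0.0042, -0.0307, 0.0, 0.0115, 0.0],
[-0.0733, 0.0042, -0.0333, 0.0, 0.0115, 0.0],
[-0.0721, 0.0042, -0.0359, 0.0, 0.0115, 0.0],
[-0.0707, 0.0042, -0.0385, 0.0, 0.0115, 0.0],
[-0.0693, 0.0042, -0.041, 0.0, 0.0115, 0.0],
[-0.0678, 0.0042, -0.0435, 0.0, 0.0115, 0.0],
[-0.0662, 0.0042, -0.0459, 0.0, 0.0115, 0.0],
[-0.0645, 0.0042, -0.0483, 0.0, 0.0115, 0.0],
```

servo_tool:
  increments:
    - [-0.06,-0.014,0.021,0.003,0.03,-0.001]
    - [-0.061,-0.014,0.015,0.003,0.03,-0.001]
    - [-0.062,-0.014,0.01,0.003,0.03,-0.001]
    - [-0.063,-0.014,0.004,0.003,0.03,-0.001]
  claw: 1

```text
time: 8.07
tool_pos: [0.496, 0.1077, 0.2621]
tool_rot: [0.519, 0.482, -0.479, -0.519]
wrist_force: [0.5, 0.4, 0.7]
opening: 0.0322
```

servo_tool:
  increments:
    - [-0.074,0.004,-0.031,0,0.011,0]
    - [-0.073,0.004,-0.033,0,0.011,0]
    - [-0.072,0.004,-0.036,0,0.011,0]
    - [-0.071,0.004,-0.038,0,0.011,0]
    - [-0.069,0.004,-0.041,0,0.011,0]
    - [-0.068,0.004,-0.043,0,0.011,0]
    - [-0.066,0.004,-0.046,0,0.011,0]
    - [-0.064,0.004,-0.048,0,0.011,0]

```text
time: 9.07
tool_pos: [0.6222, -0.265, 0.2432]
tool_rot: [0.581, 0.406, -0.403, -0.579]
wrist_force: [-0.4, -1.4, 1.5]
opening: 0.087
```

Run:
```python
from flap import *
im=cv2.imread('pics/f6side.png');d=np.load('pics/f6side.npy');P=cloud('side',d);B=(P-O)@RB*1000;h=cv2.cvtColor(im,cv2.COLOR_BGR2HSV)
m=(d>0)&(abs(B[...,0])<75)&(B[...,1]>70)&(B[...,1]<110)&(B[...,2]>25)&(B[...,2]<85)&(h[...,0]<15)
q=B[m]; q=q[q[:,1]>82]; print('outer slope dy/dz',np.polyfit(q[:,2],q[:,1],1),len(q))
st()
s,e=ray('side',362,128)
plan([((.6155,-.269,.13),68.5),((.6155,-.269,.05),68.5)],.03)
im,d=shot('side','s1')
cv2.imwrite('pics/s1c.png',cv2.convertScaleAbs(cv2.resize(im[60:180,290:450],(640,480),interpolation=2),alpha=1.6))
```

```text
outer slope dy/dz [-5.30411608e-02  9.08805302e+01] 1100
t 9.075 p [ 0.6222 -0.265   0.2432] board [ -24.5 -356.6  243.2] xyaw 69.77 down [ 0.004  0.    -1.   ] F [-0.4 -1.4  1.5] T [ 0.05 -0.13 -0.02] op 0.087 q [ 0.86  0.45 -0.71  1.33  0.29  1.46  1.39]
[-0.0026, 0.0471, 0.0022, 0.0003, 0.0018, 0.0001],
[-0.0026, 0.0472, 0.0021, 0.0003, 0.0018, 0.0001],
[-0.0026, 0.0472, 0.0021, 0.0003, 0.0018, 0.0001],
[-0.0026, 0.0472, 0.002, 0.0003, 0.0018, 0.0001],

[0.0, 0.0444, 0.0, 0.0, 0.0, 0.0],
[0.0, 0.0444, 0.0, 0.0, 0.0, 0.0],
[0.0, 0.0444, 0.0, 0.0, 0.0, 0.0],
```

View pics/s1c.png

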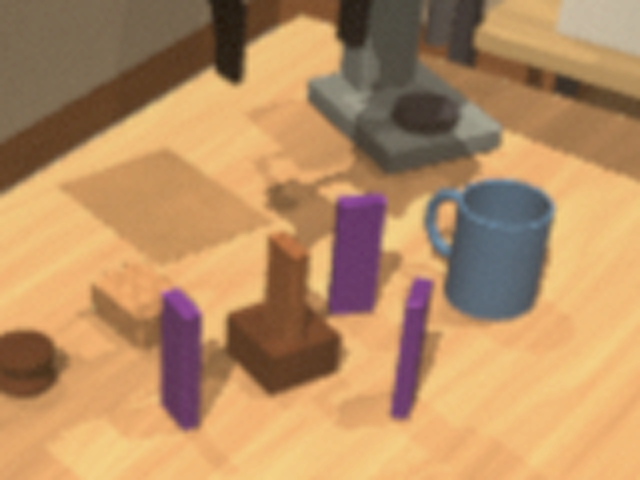

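The view shows the slip in its stand at crop (288,270), clear of the three purple decoys, with the gripper above it. I partly close the claw and descend.

servo_tool:
  increments:
    - [-0.003,0.047,0.002,0,0.002,0]
    - [-0.003,0.047,0.002,0,0.002,0]
    - [-0.003,0.047,0.002,0,0.002,0]
    - [-0.003,0.044,0.002,0,0.002,0]
  claw: 0.6

```text
time: 9.62
tool_pos: [0.6176, -0.2819, 0.125]
tool_rot: [0.589, 0.394, -0.392, -0.587]
wrist_force: [0.0, -0.1, -0.3]
opening: 0.0563
```

Run:
```python
from h import *
st()
plan([((.6155,-.269,.05),68.5)],.028)
```

```text
t 9.625 p [ 0.6176 -0.2819  0.125 ] board [ -33.2 -371.8  125. ] xyaw 67.54 down [ 0.004 -0.001 -1.   ] F [ 0.  -0.1 -0.3] T [ 0.07 -0.16 -0.02] op 0.0563 q [ 0.88  0.52 -0.67  1.48  0.33  1.25  1.35]
[0.0062, 0.0416, 0.004, 0.0004, -0.0018, 0.0],
[0.0062, 0.0416, 0.0039, 0.0004, -0.0018, 0.0],
[0.0062, 0.0417, 0.0038, 0.0004, -0.0018, 0.0],
```

servo_tool:
  increments:
    - [0.018,0,0.011,0,-0.005,0]
    - [0,0.02,0,0,0,0]
    - [0,0.04,0,0,0,0]
    - [0,0.04,0,0,0,0]
    - [0,0.02,0,0,0,0]

```text
time: 10.25
tool_pos: [0.6182, -0.2668, 0.0519]
tool_rot: [0.585, 0.4, -0.398, -0.582]
wrist_force: [-0.9, 0.3, -0.2]
opening: 0.0524
```

Run:
```python
from h import *
st()
plan([((.6155,-.269,.05),68.5)],.028)
im,d=shot('side','s2')
cv2.imwrite('pics/s2c.png',cv2.convertScaleAbs(cv2.resize(im[60:180,290:450],(640,480),interpolation=2),alpha=1.6))
```

```text
t 10.25 p [ 0.6182 -0.2668  0.0519] board [ -28.8 -357.3   51.9] xyaw 68.7 down [ 0.006 -0.002 -1.   ] F [-0.9  0.3 -0.2] T [ 0.01 -0.14 -0.05] op 0.0524 q [ 0.85  0.58 -0.65  1.56  0.38  1.13  1.31]
[-0.005, 0.0032, 0.0029, 0.002, 0.0011, 0.0002],
```

View pics/s2c.png

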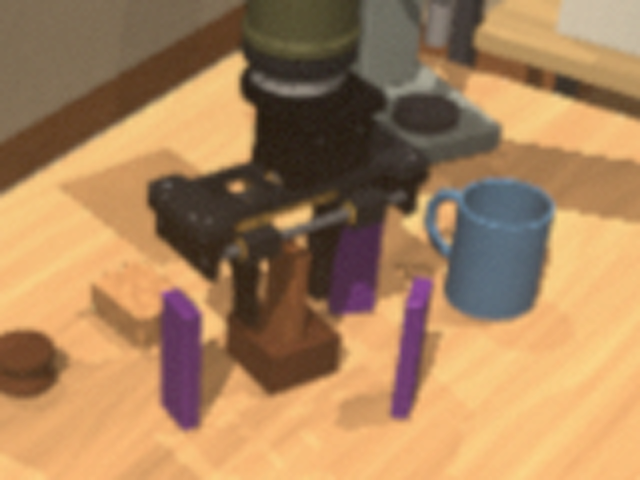

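The slip stands between the fingers at crop (288,290) with nothing touched. I close on it.

servo_tool:
  increments:
    - [-0.005,0.003,0.003,0.002,0,0]
    - [0,0,0,0,0,0]
    - [0,0,0,0,0,0]
    - [0,0,0,0,0,0]
    - [0,0,0,0,0,0]
    - [0,0,0,0,0,0]
  claw: 0
  grip_force: 45

```text
time: 11.05
tool_pos: [0.6168, -0.2696, 0.0523]
tool_rot: [0.585, 0.4, -0.398, -0.583]
wrist_force: [0.0, 0.2, -0.8]
opening: 0.014
```

Run:
```python
from h import *
st()
```

```text
t 11.05 p [ 0.6168 -0.2696  0.0523] board [ -30.9 -359.6   52.3] xyaw 68.7 down [ 0.003 -0.001 -1.   ] F [ 0.   0.2 -0.8] T [ 0.06 -0.12 -0.03] op 0.014 q [ 0.85  0.58 -0.65  1.55  0.38  1.13  1.32]
```

servo_tool:
  increments:
    - [0,-0.03,0,0,0,0]
    - [0,-0.04,0,0,0,0]
    - [0,-0.05,0,0,0,0]
    - [0,-0.06,0,0,0,0]
    - [0,-0.06,0,0,0,0]

```text
time: 11.68
tool_pos: [0.6149, -0.2686, 0.2021]
tool_rot: [-0.583, -0.399, 0.399, 0.584]
wrist_force: [0.5, 0.4, -1.3]
opening: 0.0135
```

Run:
```python
from h import *
st()
plan([(b2w((.05,-.0185,.2)),104.7)],.045)
```

```text
t 11.675 p [ 0.6149 -0.2686  0.2021] board [ -32.4 -358.2  202.1] xyaw 68.76 down [-0.     0.001 -1.   ] F [ 0.5  0.4 -1.3] T [ 0.06 -0.14 -0.01] op 0.0135 q [ 0.88  0.46 -0.7   1.4   0.29  1.39  1.38]
[0.0674, 0.0005, 0.0276, -0.0, -0.025, 0.0001],
[0.0693, 0.0005, 0.0223, -0.0, -0.025, 0.0001],
[0.0709, 0.0005, 0.0168, -0.0, -0.025, 0.0001],
[0.072, 0.0005, 0.0112, -0.0, -0.025, 0.0001],
[0.0726, 0.0005, 0.0055, -0.0, -0.025, 0.0001],
[0.0728, 0.0005, -0.0002, -0.0, -0.025, 0.0001],
[0.0726, 0.0005, -0.0059, -0.0, -0.025, 0.0001],
[0.0719, 0.0005, -0.0116, -0.0, -0.025, 0.0001],
```

servo_tool:
  increments:
    - [0.067,0,0.028,0,-0.025,0]
    - [0.069,0,0.022,0,-0.025,0]
    - [0.071,0,0.017,0,-0.025,0]
    - [0.072,0,0.011,0,-0.025,0]
    - [0.073,0,0.005,0,-0.025,0]
    - [0.073,0,0,0,-0.025,0]
    - [0.073,0,-0.006,0,-0.025,0]
    - [0.065,0,-0.012,0,-0.025,0]

```text
time: 12.68
tool_pos: [0.6027, 0.0953, 0.2072]
tool_rot: [-0.424, -0.567, 0.568, 0.419]
wrist_force: [0.7, -0.4, -0.7]
opening: 0.0139
```

```bash
cat > look.py <<'E'
from h import *
def cb(f):
    for n in('top','side'):
        im,d=shot(n,f+n);P=cloud(n,d);B=(P-O)@RB*1000;h=cv2.cvtColor(im,cv2.COLOR_BGR2HSV);H,S,V=cv2.split(h)
        core=(d>0)&(abs(B[...,0])<110)&(abs(B[...,1]-35)<60)&(B[...,2]>28)&(B[...,2]<40)&(H>=15)&(S<165)
        l,s2=cv2.connectedComponentsWithStats(core.astype(np.uint8))[1:3]
        if len(s2)>1:
            q=B[l==1+s2[1:,4].argmax()]; print(n,'core board',rect(q/1000)); 
            c=q; print('  near edge by x:',[(x,np.percentile(c[abs(c[:,0]-x)<8][:,1],[2,98]).round(1)) for x in(-70,-20,20,50) if (abs(c[:,0]-x)<8).sum()>8])
        bl=(d>0)&(abs(B[...,0]-50)<60)&(abs(B[...,1]+15)<45)&(B[...,2]>42)&(B[...,2]<280)&(H<15)&(S>110)&(V>45)
        if bl.sum()>5: q=B[bl];print(n,'slip',q.min(0).round(1),q.max(0).round(1),np.median(q,0).round(1),len(q))
E
python3 - <<'E'
from look import *
st(); cb('b1')
im=cv2.imread('pics/b1side.png')
cv2.imwrite('pics/b1c.png',cv2.convertScaleAbs(cv2.resize(im[110:270,228:388],(600,600),interpolation=2),alpha=1.5))
plan([(b2w((.05,-.0185,.11)),104.7)],.03)
E
```

```text
t 12.675 p [0.6027 0.0953 0.2072] board [ 48.   -3.1 207.2] xyaw 106.81 down [ 0.005 -0.005 -1.   ] F [ 0.7 -0.4 -0.7] T [ 0.09 -0.16  0.08] op 0.0139 q [ 0.55  0.38 -0.95  1.56  0.32  1.36  1.43]
top core board (array([-65.4,  72.2]), array([32.7,  9.2]), 10.9, 19, np.float64(0.0336))
  near edge by x: [(-70, array([66.6, 74.9]))]
side core board (array([-7.6, 15.4]), array([ 61.6, 168.4]), 78.6, 764, np.float64(0.0333))
  near edge by x: [(-70, array([-2.3, 42.3])), (-20, array([-4.3, 28.4])), (20, array([-3.4, 28.4])), (50, array([-3.9, 29.4]))]
side slip [ 28.5   1.1 161. ] [ 65.7  21.2 254.3] [ 36.8  12.2 192.5] 365
[-0.0088, 0.0407, -0.0001, 0.0004, 0.0035, -0.0001],
[-0.0089, 0.0407, -0.0003, 0.0004, 0.0035, -0.0001],
[-0.0089, 0.0407, -0.0004, 0.0004, 0.0035, -0.0001],
[-0.0089, 0.0407, -0.0006, 0.0004, 0.0035, -0.0001],
```

View pics/b1c.png

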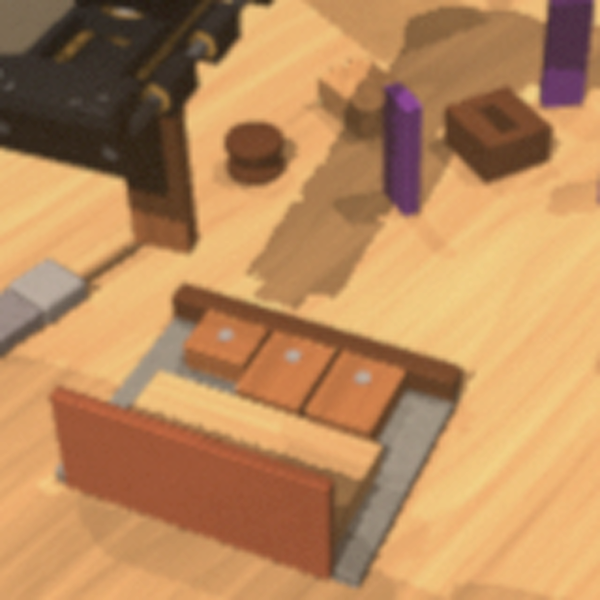

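Run:
```python
from h import *
d=np.load('pics/b1side.npy');P=cloud('side',d);B=(P-O)@RB*1000
m=(d>0)&(abs(B[...,0]-50)<40)&(abs(B[...,1]+3)<40)&(B[...,2]>163)&(B[...,2]<195); q=B[m]
print(len(q))
for z in (165,175,185): 
    k=q[abs(q[:,2]-z)<5]; 
    if len(k): print(z,[(x,k[abs(k[:,0]-x)<4][:,1].round(1)) for x in (34,42,50,58,64)])
s=B[(d>0)&(abs(B[...,2]-34)<3)&(abs(B[...,0]-50)<18)&(B[...,1]<-20)&(B[...,1]>-60)]; print('short stop top',s[:,1].min(),s[:,1].max(),s[:,0].min(),s[:,0].max())
```

```text
203
165 [(34, array([12.1, 10.6, 11.1, 12.8, 11.5, 12.2, 10.5])), (42, array([11. , 11.5, 11.8, 11.7, 11.9, 12.1, 12.6])), (50, array([12.1, 12.3, 12. , 12.3, 13.8, 12.6, 12.1, 11.3, 12.5])), (58, array([11.2, 14.6, 13.7, 12.3, 14. , 11.7, 11.3, 14.6, 13.8])), (64, array([11.2, 13.4, 14.3, 14. , 14.6]))]
175 [(34, array([-0.8,  0. , -0.6, 12.7, 12.2, 12.1, 12.3, 11.3, 11.8, 10.4, 11.6,
       11.6, 12.5, 10.2])), (42, array([12.3, 12.3, 12.3, 11.9, 12.1, 12. , 12.8, 13.1, 10.3, 12. , 13.6,
       12.4, 12.3])), (50, array([13. , 13.2, 14.5, 13.6, 11.6, 14.8, 11.6, 13.4, 11.3, 12.3, 11.6])), (58, array([14.2, 13.7, 11.3, 11.9, 12.5, 12.8, 13.7, 11.7, 14.3, 13.4])), (64, array([11.4, 13. , 14.2, 12.5, 12.7, 11.3, 13.5, 12.8, 14.3]))]
185 [(34, array([11.3, 11.1,  2.4, 12.7, 11.9, 13. , 10.8, 12.9, 13.9, 12.1, 11.6,
       13.2, 11.9, 10.4])), (42, array([12.5, 12.3, 13.6, 11.6, 12.4, 12. , 12.4, 12.3, 11.6, 12.9, 12.3,
       12.1])), (50, array([12.4, 12.1, 10.9, 12.5, 12.9, 14.3, 12.1, 13.5, 13.7, 12.2, 13.2,
       13.1, 12.4, 12.2, 14.1])), (58, array([13.5, 13.1, 12.2, 13.1, 12. , 14.9, 14. , 13.1, 12. , 13.9])), (64, array([13.5, 13.3, 13.5, 13.7, 13.1, 14. ]))]
short stop top -59.96050603170007 -29.811995857424186 32.77232077396398 66.76395402312484
```

Run:
```python
from h import *
st()
plan([(b2w((.05,-.0185,.11)),104.7)],.03)
```

```text
t 12.775 p [0.6014 0.1011 0.2076] board [ 48.3   2.9 207.6] xyaw 107.23 down [ 0.005 -0.001 -1.   ] F [-1.   0.9  0.3] T [ 0.2  -0.05  0.02] op 0.0136 q [ 0.55  0.38 -0.96  1.56  0.32  1.36  1.43]
[-0.0088, 0.0407, -0.0001, 0.0004, 0.0035, -0.0001],
[-0.0089, 0.0407, -0.0003, 0.0004, 0.0035, -0.0001],
[-0.0089, 0.0407, -0.0004, 0.0004, 0.0035, -0.0001],
[-0.0089, 0.0407, -0.0006, 0.0004, 0.0035, -0.0001],
```

servo_tool:
  increments:
    - [-0.012,0.02,0,0,0.005,0]
    - [-0.012,0.04,0,0,0.005,0]
    - [-0.012,0.045,0,0,0.004,0]
    - [0,0.03,0,0,0,0]
    - [0,0,0,0,0,0]
    - [0,0,0,0,0,0]

```text
time: 13.52
tool_pos: [0.6059, 0.078, 0.121]
tool_rot: [-0.434, -0.559, 0.56, 0.431]
wrist_force: [0.4, 0.7, 0.1]
opening: 0.0136
```

Run:
```python
from h import *
st()
im,d=shot('side','b2');P=cloud('side',d);B=(P-O)@RB*1000
s=w2b(ctrl.get_state()['tool_pos'])*1000
m=(d>0)&(abs(B[...,0]-50)<40)&(abs(B[...,1]-s[1])<30)&(B[...,2]>s[2]-45)&(B[...,2]<s[2]-12); q=B[m]
print(len(q),q.min(0).round(1),q.max(0).round(1),np.percentile(q,[5,50,95],axis=0).round(1))
m=(d>0)&(abs(B[...,0]-50)<20)&(abs(B[...,2]-34)<3)&(B[...,1]<-20); q=B[m]; print('stop',np.percentile(q,[2,98],axis=0).round(1))
m=(d>0)&(abs(B[...,0]-20)<60)&(abs(B[...,2]-34)<4)&(B[...,1]>-15)&(B[...,1]<40); q=B[m]; print('core',np.percentile(q,[2,98],axis=0).round(1))
cv2.imwrite('pics/b2c.png',cv2.convertScaleAbs(cv2.resize(im[130:270,228:368],(600,600),interpolation=2),alpha=1.5))
plan([(b2w((.05,-.0185,.08)),104.7)],.03)
```

```text
t 13.525 p [0.6059 0.078  0.121 ] board [ 46.8 -20.7 121. ] xyaw 104.62 down [ 0.001 -0.004 -1.   ] F [0.4 0.7 0.1] T [ 0.1 -0.1  0. ] op 0.0136 q [ 0.54  0.45 -0.91  1.65  0.38  1.22  1.38]
162 [ 25.5 -29.   76.2] [ 64.5 -11.2 109. ] [[ 27.2 -23.4  77.6]
 [ 41.9 -13.7  92.9]
 [ 61.  -12.  107.7]]
stop [[   30.8 -1111.4    31.1]
 [   68.6   -31.8    36. ]]
core [[-38.  -13.1  30.9]
 [ 72.5  32.7  35.6]]
[0.0019, 0.0342, -0.0027, 0.0001, -0.0002, -0.0006],
[0.0018, 0.0342, -0.0027, 0.0001, -0.0002, -0.0006],
```

View pics/b2c.png

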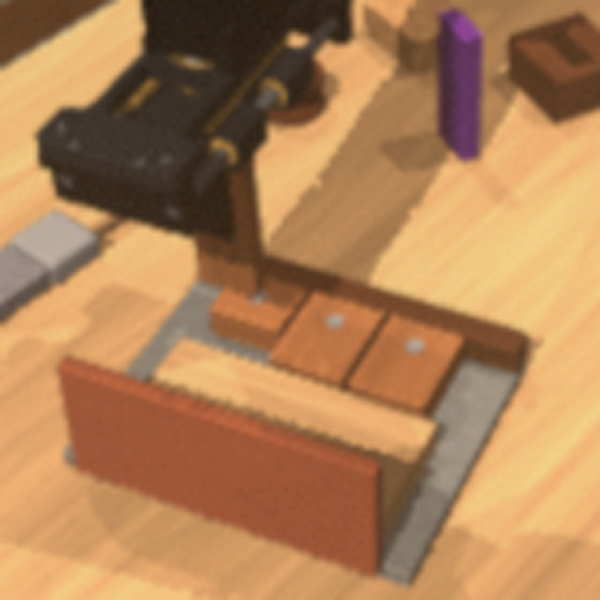

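Settled arm: the slip face reads −13.7 mm, as predicted (TCP y −20.7 + 7). The slip is upright at crop (230,200), over the short stop, about 2 mm off in y and 3 mm off in x. I correct and lower it.

servo_tool:
  increments:
    - [0.004,0,-0.005,0,0,0]
    - [0,0,0,0,0,0]
    - [0,0.02,0,0,0,0]
    - [0,0.02,0,0,0,0]
    - [0,0.02,0,0,0,0]
    - [0,0,0,0,0,0]
    - [0,0,0,0,0,0]

```text
time: 14.45
tool_pos: [0.609, 0.0819, 0.0836]
tool_rot: [-0.434, -0.559, 0.56, 0.43]
wrist_force: [-0.2, -0.1, -1.3]
opening: 0.0136
```

Run:
```python
from h import *
st()
```

```text
t 14.45 p [0.609  0.0819 0.0836] board [ 50.8 -17.7  83.6] xyaw 104.66 down [ 0.003 -0.003 -1.   ] F [-0.2 -0.1 -1.3] T [ 0.15 -0.16  0.03] op 0.0136 q [ 0.51  0.5  -0.88  1.68  0.42  1.16  1.35]
```

servo_tool:
  increments:
    - [-0.001,0.012,0,0,0,0]
    - [0,0.012,0,0,0,0]
    - [0,0.01,0,0,0,0]
    - [0,0.005,0,0,0,0]
    - [0,0,0,0,0,0]
    - [0,0,0,0,0,0]

```text
time: 15.2
tool_pos: [0.6098, 0.0812, 0.0592]
tool_rot: [0.434, 0.56, -0.56, -0.43]
wrist_force: [0.3, -1.0, -0.5]
opening: 0.0136
```

Run:
```python
from h import *
st()
```

```text
t 15.2 p [0.6098 0.0812 0.0592] board [ 51.4 -18.5  59.2] xyaw 104.65 down [ 0.004 -0.003 -1.   ] F [ 0.3 -1.  -0.5] T [ 0.11 -0.14  0.01] op 0.0136 q [ 0.5   0.52 -0.87  1.7   0.44  1.12  1.33]
```

servo_tool:
  increments:
    - [0.006,0,0,0,0,0]
    - [0.006,0,0,0,0,0]
    - [0.006,0,0,0,0,0]
    - [0,0,0,0,0,0]
    - [0,0,0,0,0,0]

```text
time: 15.82
tool_pos: [0.6071, 0.0911, 0.0595]
tool_rot: [-0.435, -0.559, 0.56, 0.43]
wrist_force: [-0.7, 0.2, -0.3]
opening: 0.0135
```

Run:
```python
from look import *
st(); cb('c1'); st()
```

```text
t 15.825 p [0.6071 0.0911 0.0595] board [51.3 -8.2 59.5] xyaw 104.63 down [ 0.005 -0.006 -1.   ] F [-0.7  0.2 -0.3] T [-0.09 -0.1  -0.02] op 0.0135 q [ 0.49  0.52 -0.87  1.7   0.44  1.12  1.31]
top core board (array([-27.1,  52.5]), array([114.5,  49.7]), 0.9, 245, np.float64(0.0338))
  near edge by x: [(-70, array([29.8, 76.1])), (-20, array([41.1, 75.9])), (20, array([49.3, 76.2]))]
side core board (array([-6.4, 26. ]), array([ 65.8, 163.8]), 85.4, 675, np.float64(0.0333))
  near edge by x: [(-70, array([-0.7, 43.4])), (-20, array([-0.3, 27.7])), (20, array([ 1.2, 27.4])), (50, array([ 0.2, 28.6]))]
side slip [ 11.9 -46.6  42.5] [ 63.1  16.6 264.7] [34.  -1.8 67.9] 143
t 15.925 p [0.6071 0.0911 0.0595] board [51.2 -8.2 59.5] xyaw 104.63 down [ 0.005 -0.005 -1.   ] F [-0.5 -1.3 -0.6] T [-0.16 -0.08  0.07] op 0.0138 q [ 0.49  0.52 -0.87  1.7   0.44  1.12  1.31]
```

servo_tool:
  increments:
    - [0.005,0,0,0,0,0]
    - [0.008,0,0,0,0,0]
    - [0.01,0,0,0,0,0]

```text
time: 16.3
tool_pos: [0.6064, 0.092, 0.0596]
tool_rot: [-0.441, -0.553, 0.563, 0.427]
wrist_force: [1.8, -11.1, 1.5]
opening: 0.0136
```

Run:
```python
from h import *
st()
```

```text
t 16.3 p [0.6064 0.092  0.0596] board [50.8 -7.2 59.6] xyaw 104.28 down [ 0.007 -0.023 -1.   ] F [  1.8 -11.1   1.5] T [-2.62 -0.54  0.14] op 0.0136 q [ 0.47  0.52 -0.86  1.71  0.46  1.13  1.29]
```

Run:
```python
from look import *
from flap import flap
cb('e1'); flap('e2'); st()
d=np.load('pics/e2side.npy');P=cloud('side',d);B=(P-O)@RB*1000;h=cv2.cvtColor(cv2.imread('pics/e2side.png'),cv2.COLOR_BGR2HSV)
m=(d>0)&(abs(B[...,0])<75)&(B[...,1]>82)&(B[...,1]<110)&(B[...,2]>25)&(B[...,2]<85)&(h[...,0]<15)
print('outer slope',np.polyfit(B[m][:,2],B[m][:,1],1))
im=cv2.imread('pics/e2side.png');t=cv2.imread('pics/e2top.png')
f=lambda a,x,y,w:cv2.resize(a[y:y+w,x:x+w],(400,400),interpolation=2)
cv2.imwrite('pics/e2c.png',cv2.convertScaleAbs(np.hstack([f(im,228,140,130),f(t,240,150,100)]),alpha=1.6))
```

```text
top core board (array([-29.6,  65.8]), array([117.8,  38.8]), 11.5, 169, np.float64(0.0336))
  near edge by x: [(-70, array([38.8, 76.2])), (-20, array([50.5, 74.3])), (20, array([61.7, 77.6]))]
side core board (array([-11.5,  15. ]), array([ 62.1, 168.3]), 75.9, 646, np.float64(0.0334))
  near edge by x: [(-70, array([-0.6, 41.9])), (-20, array([ 1.2, 29.4])), (20, array([-0.2, 28.8])), (50, array([ 0. , 27.8]))]
side slip [ 11.2 -45.   42. ] [ 71.4  28.4 221.8] [33.5 -0.4 69.4] 144
top 123 zmax 97.9 top edge y [76.3 80.2 84.2] x [-87.4  13.9]
side 1431 zmax 94.5 top edge y [77.6 83.7 87.1] x [-86.8  85. ]
t 16.5 p [0.6063 0.092  0.0596] board [50.7 -7.2 59.6] xyaw 104.28 down [ 0.007 -0.023 -1.   ] F [ 0.8 -9.6  2.3] T [-2.31 -0.4   0.06] op 0.0138 q [ 0.47  0.52 -0.86  1.71  0.46  1.13  1.29]
outer slope [-5.29365601e-02  9.08020273e+01]
```

View pics/e2c.png

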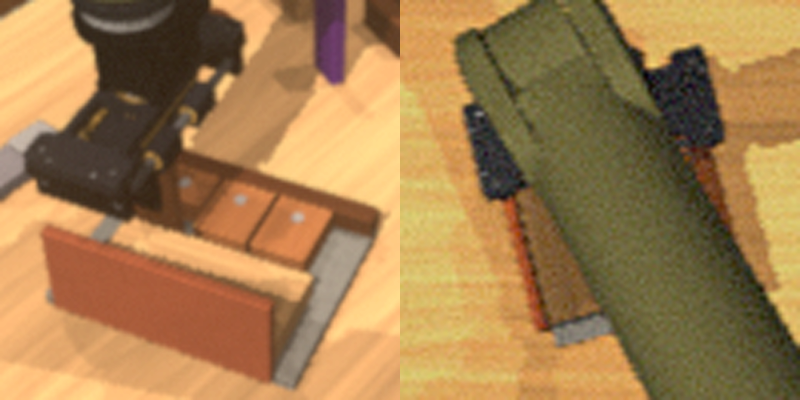

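Side view: the slip is down in front of the short stop at left-crop (170,185). The core sits against the upright flap, and the push reads a steady ~10 N. Handing in.

```bash
python3 -c "
from h import *
print(ctrl.sign_off()); st()"
```

```text
the job is handed in; nothing more can be done
None
the job is handed in; nothing more can be done
```

I folded the flap upright, drew the brown slip from its stand and lowered it in front of the short stop (board x = +50). I then pushed the core against the flap with the slip and handed in at about 16.5 s, still gripping and pressing; no verdict was reported.

Last checks before handing in:

| Check | Reading |
|---|---|
| Flap angle | about 1.61–1.62 rad, unchanged under load; it must stay below 1.67, so the margin is only about 0.05 rad |
| Slip position | board (51, −7) mm, about 1 mm off the short stop's middle in x |
| Slip foot | about on the board top, worked out from the tool height and not seen directly |
| Tool tilt | 0.02 rad |
| Core rear edge | y ≈ 0 ± 1 mm along its whole length, so flush and parallel within about 0.01 rad |
| Push at the wrist | steady, about 10 N, blocked by the core and flap |
| Grip | 45 N set, with the fingers closed to 13.8 mm on the 14 mm slip |

- **Disagreements:** The rectangle fits of the core gave tilted boxes because the arm and flap hid part of it, so I used the edge readings instead. The top and side cameras put the flap's top edge about 3 mm apart.
- **Not measured:** I did not see the core-to-flap contact force directly. I did not measure the bystanders after the work, but none looked moved in the pictures.

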